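# Hold the tweezers at the set gap over the measuring glass

### The arm

A 6-joint arm with a two-finger parallel gripper is mounted at the origin on the work surface. World frame = base frame: x ahead of the robot, y to its left, z up, the work surface at z = 0. Lengths are in m, angles in rad, forces in N, time in s.
With the tool pointing down it reaches from about 0.275 to 0.75 m from the base axis. Payload 10.2 kg.
Tool frame: the origin (TCP) lies at the centre of the arm's flange, where the gripper is bolted on; the fingertips stand 173 mm ahead of it and the grasp point (between the pads) lies 155 mm ahead of it; z points along the fingers, y is the line along which they close (so a half turn about z gives the same grasp; the last joint's range is limited). The gripper opens to 85 mm and grips with 20 to 120 N. Pads are 22 mm wide; open, the fingers measure 114 mm over their backs; the gripper's body (76 mm by 85 mm) begins 54 mm behind the grasp point. The pads swing forward as they close: fully open they stand 13 mm farther back than shut.
Start: joints at [0.906, 0.313, 1.498, -0, 1.331, -0.223], TCP at [0.224, 0.475, 0.405] pointing down, gripper open.
Joint ranges: [-2.94, 2.94], [-0.97, 2.17], [0.19, 2.56], [-1.23, 4.37], [0.02, 3.11], [-2.88, 2.88]. Speed limits (rad/s): [2.39, 2.39, 3.01, 3.14, 3.14, 3.14].

### API

Orientations are given as a rotation vector (axis times angle).
In Python, from rig import * gives the robot as it stands. The module is installed in compiled form; this text tells all that it offers.
- The arm moves only by the shell command python3 -m creep 'ROWS' [FORCE]. ROWS is JSON, a list that holds one entry, the list of rows, each a list of 7 numbers: the turn, a rotation vector about the tool's x, y, z in rad, then the shift along the tool's x, y, z in m, then the closure, from 0 (fully open) to 1 (shut). In form: [[[ax, ay, az, x, y, z, jaw], ...]]. A call has 1 to 8 rows; each row shifts and turns the commanded pose from where the row before left it, along the tool's axes as they then stand; what a row does not reach is not made up. A row lasts 1/8 s, in which the tool goes at most 62.5 mm and 10.7 degrees, less where a joint would pass 70% of its speed; a pose out of reach is approached as far as the arm can. A call is refused whole if a number of a shift passes 0.0625 or a number of a turn 0.188, either way. A call with a gripper value outside its range is refused whole. The fingers move at their own pace and stop on an object; FORCE is the grip in N (left out, the last holds). Time passes only in rows, so rows that do not move let the fingers close. It gives the time, the measured TCP pose, the force, the opening and the grip force at its end, in the units of the state.
- observe(): the state, without advancing time (a new reading comes with each control period).
- capture(name): name is "scene" or "top" or "wrist"; returns (picture, depth): 420x560x3 uint8, blue, green, red; 420x560 float32, m along the optical axis (not along the pixel's ray), 0 where there is no reading.
- camera_info(name): a dict with "K" (3x3 intrinsics, pixels), "R" (3x3) and "t" (3): a world point X has camera coordinates R X + t; the wrist camera has in their place "mount" (4x4, takes a point from camera to tool coordinates, whose origin is the TCP and whose axes are the flange's). Camera axes: x right, y down, z forward; pixel columns grow to the right and rows downward; lengths in m; the calibration is good to about 2 mm. A picture is of the moment at which its call begins: read the wrist's pose just before it. camera_info takes no time and is no camera call.
- finish_job(): hands the job in; it is judged then, once.
The state is a dict: "time": time; "joint_pos": joint angles; "joint_vel": joint speeds; "tau": joint torques, N m; "tool_pos": TCP position; "orientation": TCP orientation; "contact_force": force on the tool from outside, world axes, zero at the start; "moment": the same for the moment, N m; "gripper_width": finger opening in m; "gripper_force": force on a finger pad.
Only numpy, scipy, OpenCV 4.12 (cv2) and the standard library are available. Lean on these libraries where they do the work, as an engineer would, in place of code of your own. Each camera call takes 0.05 s, during which the arm holds its last target. There are 200 camera calls.

### The job

Three sprung tweezers of the same pattern lie on the blue mat: pick up the middle-length pair (180 mm) and bring them to the flatbed measuring unit, held level and pointing along the two short dark lines on its glass, the tips just above the glass (no more than 15 mm) without ever touching it. Squeeze them until the tip gap matches the lines, one tip above each line, and hold that gap steady for the measurement: finish while still holding them there, letting nothing go. Leave the other two tweezers and the ring gauge, bottle and loupe where they are.

Things in the scene. Friction and masses are not known exactly. Their poses are not given: they have to be found in the camera images.
- tw_mid: sprung steel tweezers, 180 mm long, lying on edge on the mat (they open sideways; blades 12 mm high at the finger grips). Origin: underside, on the centre line at rest, at mid-length of the fluted finger grips; x towards the tips, z up. The pair to use, about 60 g. Rear end (blades joined) at x = -85 mm, tips at +94 mm. The frame belongs to the left (+y) blade: squeezing turns it by half the joint value
- tw_mid_grip (a point): same frame as tw_mid, 6 mm above its origin: middle of the finger grips, which run from x = -25 to +25 mm here. Outer width over the grips here 28 mm at rest (25 to 30 mm along them); 19 mm, grips parallel, at a 14 mm tip gap. Squeezed evenly, the line midway between the blades stays midway between the fingers; the tips close 2.1 times as much as the grips
- tw_mid_blade (a joint): how far the blades of the 180 mm tweezers are squeezed together, rad: 0 = at rest (tips 32 mm apart, centre to centre), 0.100 = tips 14 mm apart, 0.165 = tips shut; the gap falls evenly, 1.8 mm per 0.01 rad. The blades spring back: squeezing at the finger grips takes about 2.6 N at the start, 8 N at a gap of 14 mm, 11 N shut
- tw_mid_tip_l (a point): centre of the end of the left blade's tip (+y side) of the 180 mm tweezers, 6 mm above their underside; the tip is 2 mm wide and 3 to 5 mm high
- tw_mid_tip_r (a point): the same on the right blade (-y side)
- tw_short: sprung steel tweezers, 150 mm long, lying on edge on the mat (they open sideways; blades 12 mm high at the finger grips). Origin: underside, on the centre line at rest, at mid-length of the fluted finger grips; x towards the tips, z up. To be left alone. Rear end at x = -71 mm, tips at +79 mm, tips 29 mm apart
- tw_long: sprung steel tweezers, 210 mm long, lying on edge on the mat (they open sideways; blades 12 mm high at the finger grips). Origin: underside, on the centre line at rest, at mid-length of the fluted finger grips; x towards the tips, z up. To be left alone. Rear end at x = -99 mm, tips at +110 mm, tips 35 mm apart
- mat: blue bench mat, fixed, 260 mm along its x by 340 mm along its y, 3 mm thick; origin on its underside in the middle
- scanner: flatbed measuring unit (camera below a lit glass), fixed: grey housing 300 mm along its x by 240 mm along its y, flat top 70 mm above the table, knobs on its -x front; origin on its underside in the middle
- lines (a point): point on the glass (70 mm above the table) midway between the two dark setting lines, at half their length. The lines run along this frame's x, 50 mm long and 2 mm wide, one at y = +7 mm and one at y = -7 mm (14 mm apart, centre to centre). z points up
- ring_gauge: steel ring gauge, 52 mm across, 18 mm high, standing beyond the work; origin under its centre; leave alone
- cleaner: white bottle with a cap, 42 mm across, 105 mm high; origin under its centre; leave alone
- loupe: grey conical eye loupe, 36 mm across, 36 mm high; origin under its centre; leave alone
Things that resemble listed ones, but are neither listed nor needed, are in the scene too. What is shaped like the tw_mid but red is not meant.

How it is judged:
At the end, for the whole second after the job is handed in: the 180 mm tweezers are held still in the gripper, level and along the lines (0.2 rad), off the glass; both tips over the 50 mm length of the lines, at most 20 mm above the glass, each within 3.5 mm sideways of its line; tip gap 14 mm +/- 2 mm, centre to centre (x of tw_mid_tip_l in the frame of lines between -0.025 and 0.025 m and x of tw_mid_tip_r in the frame of lines between -0.025 and 0.025 m and z of tw_mid_tip_l in the frame of lines between 0.001 and 0.02 m and z of tw_mid_tip_r in the frame of lines between 0.001 and 0.02 m and ((y of tw_mid_tip_l in the frame of lines between 0.0035 and 0.0105 m and y of tw_mid_tip_r in the frame of lines between -0.0105 and -0.0035 m) or (y of tw_mid_tip_r in the frame of lines between 0.0035 and 0.0105 m and y of tw_mid_tip_l in the frame of lines between -0.0105 and -0.0035 m)) and distance between tw_mid_tip_l and tw_mid_tip_r between 0.012 and 0.016 m and angle between the x axis of tw_mid and the x axis of lines, either way round below 0.2 rad and angle between tw_mid's own z axis and vertical below 0.2 rad and contact force between the fingers and tw_mid above 1 N and contact force between tw_mid and scanner below 0.1 N and linear speed of tw_mid below 0.02 m/s and velocity of joint tw_mid_blade between -0.05 and 0.05 rad/s); the arm keeps its last pose, push and grip.
It fails at once if the tweezers touched the measuring unit (contact force between tw_mid and scanner above 1 N).
It fails at once if another pair of tweezers was moved more than 15 mm (distance of any of tw_short, tw_long from where it was at the start of the episode above 0.015 m).
It fails at once if the ring gauge, bottle or loupe was moved more than 15 mm (distance of any of ring_gauge, cleaner, loupe from where it was at the start of the episode above 0.015 m).
It also fails if it takes over 48 s, if anything falls off the work surface, if the arm or the gripper's body presses on something with over 40 N, if the wrist force passes 120 N, or if a joint passes its speed limit or range.

## Working session

There is one attempt and no reset: what is moved stays moved. The work goes in short steps, Python scripts to look and compute and a shell command to move; the robot and the scene stay as the last step left them, time stands still between calls to the robot, and variables do not carry over. Pictures are saved under pics/ and viewed, at most 12 in all, crops included, and the job is handed in when it is done.

```bash
mkdir -p pics
python3 - <<'E'
from rig import *
import cv2,numpy as np
s=observe();print({k:np.round(v,4).tolist() for k,v in s.items()})
for n in("top","scene"):
    p,d=capture(n);cv2.imwrite(f"pics/{n}.png",p);np.save(n+".npy",d);i=camera_info(n);print(n,{k:np.round(v,4).tolist() for k,v in i.items()})
print({k:np.round(v,4).tolist() for k,v in camera_info("wrist").items()})
E
```

```text
{'time': 0.0, 'joint_pos': [0.9056, 0.3135, 1.4984, 0.0, 1.331, -0.2234], 'joint_vel': [0.0015, 0.0011, 0.0019, 0.0002, -0.0015, -0.0009], 'tau': [0.0007, -41.2264, -25.9742, -0.0001, 0.0041, -0.0], 'tool_pos': [0.2245, 0.4746, 0.4041], 'orientation': [-0.6883, -3.0647, 0.0019], 'contact_force': [0.5063, 0.7828, 0.8562], 'moment': [0.0204, 0.0466, 0.0159], 'gripper_force': 0.0, 'gripper_width': 0.0857}
top {'K': [[519.3514, 0.0, 276.2882], [0.0, 519.3514, 206.9841], [0.0, 0.0, 1.0]], 'R': [[0.0136, -0.9999, -0.0026], [-0.9952, -0.0133, -0.0974], [0.0974, 0.0039, -0.9952]], 't': [0.0497, 0.5066, 1.446]}
scene {'K': [[470.4627, 0.0, 280.2837], [0.0, 470.4627, 207.4879], [0.0, 0.0, 1.0]], 'R': [[0.5838, 0.8118, 0.0085], [0.6183, -0.4378, -0.6527], [-0.5261, 0.3863, -0.7576]], 't': [-0.362, -0.2135, 1.4468]}
{'K': [[295.4108, 0.0, 282.1314], [0.0, 295.4108, 212.4449], [0.0, 0.0, 1.0]], 'mount': [[-0.0007, -0.9633, -0.2685, 0.0673], [1.0, -0.0007, -0.0002, 0.0009], [0.0, -0.2685, 0.9633, 0.0317], [0.0, 0.0, 0.0, 1.0]]}
```

View pics/top.png

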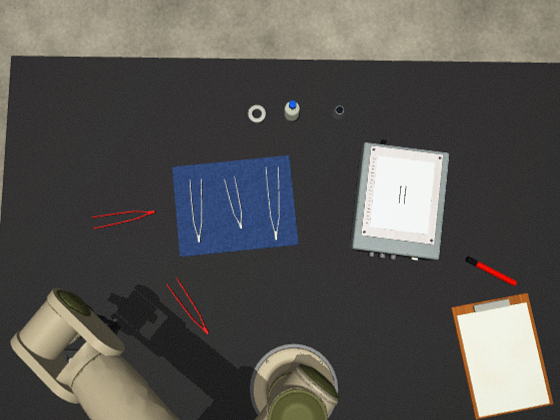

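View pics/scene.png

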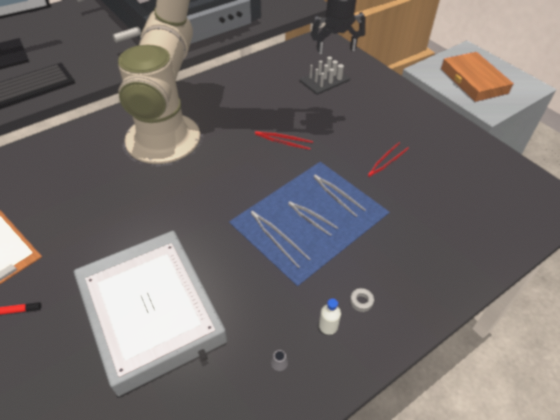

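The top view shows the short pair in the middle of the mat (~233,203), the long pair on the right (~272,203) and the 180 mm pair on the left, with tips at (190,180) and (202,180) and the rear at (198,241). The setting lines are at (402,194), and the scene view agrees. Next I'll measure positions.

```bash
cat > h.py <<'E'
from rig import *
import cv2,numpy as np
from scipy.spatial.transform import Rotation as Ro
def cam(n):
    i=camera_info(n);K=np.array(i["K"])
    if n!="wrist": R=np.array(i["R"]);return K,R.T,-R.T@np.array(i["t"])
    s=observe();T=np.eye(4);T[:3,:3]=Ro.from_rotvec(s["orientation"]).as_matrix();T[:3,3]=s["tool_pos"]
    M=T@np.array(i["mount"]);return K,M[:3,:3],M[:3,3]
def ray(c,uv,z):
    K,R,o=c;uv=np.atleast_2d(uv).astype(float);d=np.c_[uv,np.ones(len(uv))]@np.linalg.inv(K).T@R.T
    return o+d*((z-o[2])/d[:,2])[:,None]
def proj(c,X):
    K,R,o=c;q=(np.atleast_2d(X)-o)@R@K.T;return q[:,:2]/q[:,2:]
def blobs(mask,amin):
    n,l,st,ce=cv2.connectedComponentsWithStats(mask.astype(np.uint8));return [np.argwhere(l==k)[:,::-1] for k in range(1,n) if st[k,4]>=amin]
E
python3 - <<'E'
from h import *
p=cv2.imread("pics/top.png").astype(int);c=cam("top");d=np.load("top.npy")
b,g,r=p[...,0],p[...,1],p[...,2]
roi=np.zeros(b.shape,bool);roi[165:250,178:294]=1
for q in blobs(roi&(r>100),15):
    X=ray(c,q,0.012)[:,:2];m=X.mean(0);u=np.linalg.svd(X-m)[2][0] if len(X)<2000 else 0
    u=u*np.sign(u[0]);t=(X-m)@u;v=(X-m)@np.array([-u[1],u[0]])
    print("tw",len(q),m.round(4),"yaw",np.arctan2(u[1],u[0]).round(3),"ends",(m+u*t.min()).round(4),(m+u*t.max()).round(4),"len",np.ptp(t).round(4))
    rear=X[t<t.min()+.006].mean(0);
    tip=X[t>t.max()-.015];vt=v[t>t.max()-.015];mid=(tip[vt>0].mean(0)+tip[vt<=0].mean(0))/2
    w=mid-rear;print("   rear",rear.round(4),"tipmid",mid.round(4),"yaw",np.arctan2(w[1],w[0]).round(3))
roi[:]=0;roi[175:215,385:420]=1
for q in blobs(roi&(r<150),15):
    X=ray(c,q,0.07)[:,:2];m=X.mean(0);u=np.linalg.svd(X-m)[2][0];u*=np.sign(u[0]);print("line",len(q),m.round(4),np.arctan2(u[1],u[0]).round(3),np.ptp((X-m)@u).round(4))
for n,uv in(("bottle",(292,110)),("ring",(257,114)),("loupe",(339,110)),("scanTL",(365,144)),("scanBR",(438,259)),("glass",(402,220))):print(n,ray(c,uv,.07).round(3))
E
```

```text
tw 108 [0.4998 0.0721] yaw 0.17 ends [0.4156 0.0576] [0.6215 0.093 ] len 0.209
   rear [0.4181 0.0573] tipmid [nan nan] yaw nan
tw 23 [0.5909 0.0528] yaw 0.013 ends [0.559  0.0524] [0.6229 0.0532] len 0.0638
   rear [0.5619 0.0524] tipmid [nan nan] yaw nan
tw 135 [0.5148 0.1743] yaw 0.241 ends [0.4455 0.1572] [0.5916 0.1932] len 0.1505
   rear [0.448  0.1574] tipmid [0.5841 0.1918] yaw 0.248
tw 149 [0.4892 0.2843] yaw 0.083 ends [0.4041 0.2773] [0.5835 0.2921] len 0.18
   rear [0.4072 0.2761] tipmid [0.5769 0.2896] yaw 0.079
tw 58 [0.5083 0.0505] yaw -0.002 ends [0.4585 0.0506] [0.5504 0.0504] len 0.0919
   rear [0.4608 0.0522] tipmid [0.5432 0.0507] yaw -0.018
bottle [[0.774 0.016 0.07 ]]
ring [[0.762 0.114 0.07 ]]
loupe [[ 0.776 -0.115  0.07 ]]
scanTL [[ 0.68  -0.188  0.07 ]]
scanBR [[ 0.365 -0.385  0.07 ]]
glass [[ 0.47  -0.288  0.07 ]]<stdin>:10: RuntimeWarning: Mean of empty slice.
  ret = um.true_divide(
```

```bash
cat >> h.py <<'E'
def plan(target,yaw):
    """world TCP target, closing axis y at yaw (tool down) -> turn about tool, then shift in the TURNED tool axes"""
    s=observe();R=Ro.from_rotvec(s["orientation"]).as_matrix();best=None
    for k in(0,np.pi):
        x=np.array([np.cos(yaw+k),np.sin(yaw+k),0]);z=np.array([0,0,-1.]);G=np.c_[x,np.cross(z,x),z]
        rv=Ro.from_matrix(R.T@G).as_rotvec()
        if best is None or np.linalg.norm(rv)<np.linalg.norm(best[0]): best=(rv,G)
    print("turn",best[0].round(4),"shift",(best[1].T@(np.array(target)-s["tool_pos"])).round(4),"toolx now",R[:,0].round(3),"tool x goal",best[1][:,0].round(3))
E
python3 - <<'E'
from h import *
p=cv2.imread("pics/top.png").astype(int);c=cam("top")
roi=p[180:208,394:412,2];print(roi[::2])
g=255-p[...,2]
for a,b in((396,403),(404,410)):
    sub=p[180:212,a:b,2];ys,xs=np.where(sub<190);X=ray(c,np.c_[xs+a,ys+180],.07)[:,:2];m=X.mean(0);u=np.linalg.svd(X-m)[2][0];u*=np.sign(u[0]);print(len(X),m.round(4),np.arctan2(u[1],u[0]).round(3),np.ptp((X-m)@u))
plan([.489,.284,.32],.08)
E
```

```text
[[243 245 244 244 245 244 244 243 245 243 244 244 245 244 243 243 244 243]
 [244 244 244 245 244 243 243 245 244 244 244 244 245 244 243 245 244 244]
 [244 244 244 245 244 245 245 246 245 244 246 246 245 243 245 245 244 244]
 [244 244 244 243 246 242 142 149 250 247 242 196 196 246 245 243 245 244]
 [244 243 245 245 247 242 118 245 248 247 242 159 197 249 245 244 243 244]
 [243 244 244 245 246 239 132 251 247 247 240 103 242 247 244 245 243 245]
 [244 243 245 244 246 240 119 252 247 246 239 123 252 246 244 245 243 243]
 [244 244 245 245 243 158 176 250 246 245 192 127 250 245 244 243 244 245]
 [244 244 244 246 241 146 227 248 246 244 173 202 249 245 244 243 244 244]
 [243 244 245 247 239 105 243 247 247 239 133 219 247 245 243 245 243 244]
 [245 244 243 246 238 123 252 246 247 237 124 252 246 245 243 245 244 245]
 [246 245 245 244 218 127 250 245 247 238 119 250 244 245 243 244 245 244]
 [245 243 245 244 247 246 244 244 245 243 227 246 244 244 244 244 244 243]
 [245 245 245 245 244 244 244 243 244 244 245 246 245 244 244 243 244 245]]
19 [ 0.5431 -0.2821] -0.11 0.0447776865830888
18 [ 0.5393 -0.2958] -0.117 0.04477173499872729
turn [-1.000e-03 -5.000e-04 -5.218e-01] shift [-0.2485 -0.2111  0.0842] toolx now [-0.904  0.428  0.   ] tool x goal [-0.997 -0.08   0.   ]
```

```bash
python3 -m creep '[[[0,0,-0.174,0,0,0,0.4],[0,0,-0.174,0,0,0,0.4],[0,0,-0.174,0,0,0,0.4],[0,0,0,-0.041,-0.035,0.014,0.4],[0,0,0,-0.041,-0.035,0.014,0.4],[0,0,0,-0.041,-0.035,0.014,0.4],[0,0,0,-0.041,-0.035,0.014,0.4],[0,0,0,-0.041,-0.035,0.014,0.4]]]' 20
python3 -m creep '[[[0,0,0,-0.041,-0.035,0.014,0.4],[0,0,0,0,0,0,0.4],[0,0,0,0,0,0,0.4]]]'
python3 - <<'E'
from h import *
c=cam("wrist");p,d=capture("wrist");cv2.imwrite("pics/w1.png",p);print(proj(c,[[.489,.284,.009],[.404,.277,.009],[.583,.292,.009]]))
plan([.489,.284,.32],.08);print(observe()["gripper_width"])
E
```

```text
time: 1.1
tool_pos: [0.4441, 0.3153, 0.3341]
orientation: [0.126, -3.139, 0.0]
contact_force: [0.7, 1.2, 0.8]
gripper_width: 0.0513
gripper_force: 0.0
time: 1.48
tool_pos: [0.4862, 0.2852, 0.3205]
orientation: [0.126, -3.138, -0.0]
contact_force: [0.7, 0.3, 0.7]
gripper_width: 0.0511
gripper_force: 0.0
[[280.2796975  204.4559642 ]
 [279.85599376 112.3216387 ]
 [280.91951664 290.73723131]]
turn [ 0.0001 -0.0001  0.0011] shift [-0.003  -0.0018  0.0009] toolx now [-0.997 -0.081  0.   ] tool x goal [-0.997 -0.08   0.   ]
0.051272101487486135
```

View pics/w1.png

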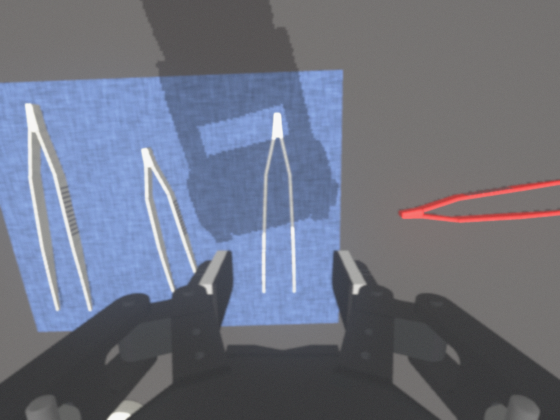

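The wrist view shows the 180 mm pair between the fingers, with the rear at (277,114) and tips at (264,291) and (294,291). I'll measure the centre line from this view.

Run:
```python
from h import *
c=cam("wrist");p=cv2.imread("pics/w1.png").astype(int)
g=p[...,2];L=[]
for v in list(range(118,134,3))+list(range(182,290,6)):
    xs=np.where(g[v,245:312]>130)[0]+245
    if len(xs):L.append([(xs.min()+xs.max())/2,v,np.ptp(xs)])
L=np.array(L);X=ray(c,L[:,:2],.012);k=np.polyfit(X[:,0],X[:,1],1);print(L[:,2],"yaw",np.arctan(k[0]),"resid",(X[:,1]-np.polyval(k,X[:,0])).round(4))
v=np.where((g[60:330,262:298]>130).any(1))[0]+60;e=ray(c,[[277,v.min()],[279,v.max()]],.01);print(v.min(),v.max(),e)
x0=(e[0,0]+.085+e[1,0]-.094)/2;print("origin",x0,np.polyval(k,x0))
plan([x0,np.polyval(k,x0),.20],np.arctan(k[0]))
```

```text
[37. 37. 39. 39. 38. 38. 28. 29. 29. 29. 29. 30. 31. 49. 37. 63. 56. 66.
 57. 66. 66. 55. 51. 50.] yaw 0.16962253597401136 resid [-0.0024 -0.0027 -0.0011 -0.0014 -0.0031 -0.0033  0.0043  0.0042  0.0037
  0.0031  0.0026  0.0025  0.0014  0.0098  0.0032 -0.0014 -0.0055 -0.0011
 -0.0042 -0.0023 -0.0029 -0.001  -0.0016 -0.0007]
107 323 [[0.39961205 0.27445822 0.01      ]
 [0.62211657 0.29353024 0.01      ]]
origin 0.5063643094193494 0.2820880579216428
turn [ 0.0002 -0.0001 -0.0886] shift [-0.0196 -0.0069  0.1209] toolx now [-0.997 -0.081  0.   ] tool x goal [-0.986 -0.169  0.   ]
```

Run:
```python
from h import *
c=cam("wrist");p=cv2.imread("pics/w1.png").astype(int)
m=(p[...,0]-p[...,2]<35)&(p[...,2]>85);m[:100]=0;m[310:]=0;m[:,:250]=0;m[:,306:]=0
for q in blobs(m,20):print(len(q),q.min(0),q.max(0))
L=[]
for v in list(range(116,134,3))+list(range(182,288,6)):
    xs=np.where(m[v])[0]
    if len(xs):L.append([(xs.min()+xs.max())/2,v,np.ptp(xs)])
L=np.array(L);X=ray(c,L[:,:2],.012);k=np.polyfit(X[:,0],X[:,1],1);print(L[:,2],"yaw",np.arctan(k[0]),"resid",(X[:,1]-np.polyval(k,X[:,0])).round(4))
v=np.where(m.any(1))[0];e=ray(c,[[277,v.min()],[279,v.max()]],.01);print(v.min(),v.max(),e)
x0=(e[0,0]+.085+e[1,0]-.094)/2;print("origin",x0,np.polyval(k,x0))
plan([x0,np.polyval(k,x0),.20],np.arctan(k[0]))
```

```text
1473 [262 113] [295 292]
[ 7.  8.  8.  8.  9. 10. 27. 29. 29. 29. 30. 31. 31. 31. 31. 32. 32. 32.
 32. 32. 33. 33. 32. 33.] yaw 0.08578364520710478 resid [-0.0002  0.0002  0.0002  0.0001 -0.0003  0.0001  0.0001  0.     -0.
 -0.0001  0.0003 -0.0002 -0.0003 -0.0003  0.0006  0.0001 -0.     -0.0001
 -0.0001 -0.0002  0.0003  0.0002 -0.0004  0.0001]
113 292 [[0.40467803 0.27484245 0.01      ]
 [0.58413788 0.29058037 0.01      ]]
origin 0.48990795420553174 0.28197081924865514
turn [ 0.0001 -0.0001 -0.0047] shift [-0.0037 -0.0039  0.1209] toolx now [-0.997 -0.081  0.   ] tool x goal [-0.996 -0.086  0.   ]
```

```bash
python3 -m creep '[[[0,0,-0.005,-0.004,-0.004,0,0.4],[0,0,0,0,0,0.045,0.4],[0,0,0,0,0,0.045,0.45],[0,0,0,0,0,0.03,0.5],[0,0,0,0,0,0.01,0.5],[0,0,0,0,0,0,0.5],[0,0,0,0,0,0,0.5]]]' 20
python3 - <<'E'
from h import *
p,d=capture("wrist");cv2.imwrite("pics/w2.png",p)
plan([.4899,.282,.179],.086);print(observe()["gripper_width"])
E
```

```text
time: 2.4
tool_pos: [0.4912, 0.2815, 0.1921]
orientation: [-0.134, 3.136, 0.001]
contact_force: [0.1, -0.5, -0.1]
gripper_width: 0.0428
gripper_force: 0.0
turn [ 0.0005  0.0023 -0.0006] shift [0.0012 0.0006 0.013 ] toolx now [-0.996 -0.085 -0.002] tool x goal [-0.996 -0.086  0.   ]
0.042914560938807786
```

View pics/w2.png

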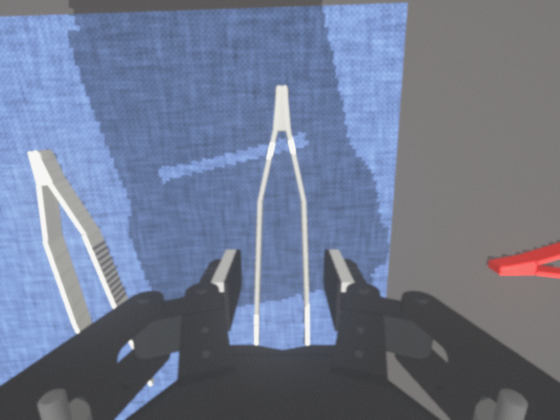

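The tweezers sit centred at column 282, between pads at about 238 and 327. I'll lower and squeeze.

```bash
python3 -m creep '[[[0,0.002,0,0.001,0,0.007,0.5],[0,0,0,0,0,0.006,0.55],[0,0,0,0,0,0,0.6],[0,0,0,0,0,0,0.65],[0,0,0,0,0,0,0.7],[0,0,0,0,0,0,0.73],[0,0,0,0,0,0,0.73],[0,0,0,0,0,0,0.73]]]' 20
python3 - <<'E'
from h import *
s=observe();print(s["gripper_width"],s["gripper_force"],s["contact_force"],s["tool_pos"])
E
```

```text
time: 3.45
tool_pos: [0.49, 0.2813, 0.1781]
orientation: [0.134, -3.138, -0.0]
contact_force: [0.0, -0.1, 4.2]
gripper_width: 0.0231
gripper_force: 6.0
0.023098208747026127 5.955952852964401 [ 0.02461831 -0.11183727  4.22750557] [0.48999506 0.28126327 0.17805532]
```

```bash
python3 -m creep '[[[0,0,0,0,0,-0.003,0.73],[0,0,0,0,0,-0.015,0.73],[0,0,0,0,0,-0.04,0.75],[0,0,0,0,0,-0.05,0.765],[0,0,0,0,0,-0.03,0.77],[0,0,0,0,0,0,0.77],[0,0,0,0,0,0,0.77]]]'
python3 - <<'E'
from h import *
s=observe();print(s["gripper_width"],s["gripper_force"],s["contact_force"],s["tool_pos"])
p,d=capture("wrist");cv2.imwrite("pics/w3.png",p)
o=np.array([.541,-.289]);y=-.115;g=o-.094*np.array([np.cos(y),np.sin(y)]);print(g);plan([*g,.31],y)
E
```

```text
time: 4.32
tool_pos: [0.4898, 0.2811, 0.3149]
orientation: [0.134, -3.135, 0.001]
contact_force: [-0.0, 0.5, -1.8]
gripper_width: 0.0199
gripper_force: 6.8
0.019913062949465554 6.756005063652992 [-4.86567025e-04  5.27417125e-01 -1.79841849e+00] [0.48978405 0.28113595 0.31487669]
[ 0.44762089 -0.27821381]
turn [-0.001  -0.0043  0.2002] shift [-0.0223 -0.5605  0.0045] toolx now [-0.996 -0.085  0.004] tool x goal [-0.993  0.115  0.   ]
```

View pics/w3.png

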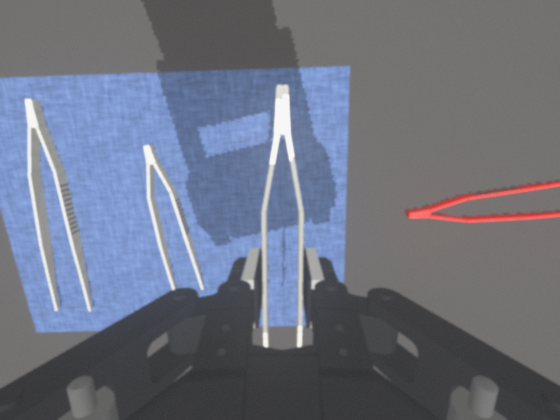

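The tweezers are held centrally. The rear is at (283,87) and the tips are at (265,345) and (299,345). Now I'll swing across to the scanner.

```bash
python3 -m creep '[[[0,-0.004,0.05,0,0,0,0.77],[0,0,0.05,0,0,0,0.77],[0,0,0.05,0,0,0,0.77],[0,0,0.05,0,0,0,0.77],[0,0,0,-0.002,-0.025,0,0.77],[0,0,0,-0.002,-0.045,0,0.77],[0,0,0,-0.002,-0.055,0,0.77],[0,0,0,-0.002,-0.055,0,0.77]]]'
python3 -m creep '[[[0,0,0,-0.002,-0.055,0,0.77],[0,0,0,-0.002,-0.055,0,0.77],[0,0,0,-0.002,-0.055,0,0.77],[0,0,0,-0.002,-0.055,0,0.77],[0,0,0,-0.002,-0.055,0,0.77],[0,0,0,-0.002,-0.045,0,0.77],[0,0,0,-0.002,-0.025,0,0.77],[0,0,0,0,0,0,0.77]]]'
python3 - <<'E'
from h import *
print(observe()["gripper_width"]);plan([.4476,-.2782,.31],-.115)
p,d=capture("wrist");cv2.imwrite("pics/w4.png",p)
p,d=capture("top");cv2.imwrite("pics/t4.png",p)
E
```

```text
time: 5.38
tool_pos: [0.4769, 0.1, 0.3146]
orientation: [-0.179, -3.136, -0.0]
contact_force: [1.2, -0.3, -0.5]
gripper_width: 0.0196
gripper_force: 6.8
time: 6.38
tool_pos: [0.4515, -0.2439, 0.3144]
orientation: [0.184, 3.136, 0.002]
contact_force: [0.2, 0.1, -0.6]
gripper_width: 0.0198
gripper_force: 6.8
0.019824429483921605
turn [ 0.0015  0.0002 -0.0021] shift [-0.0001 -0.0345  0.0044] toolx now [-0.993  0.117 -0.   ] tool x goal [-0.993  0.115  0.   ]
```

View pics/w4.png

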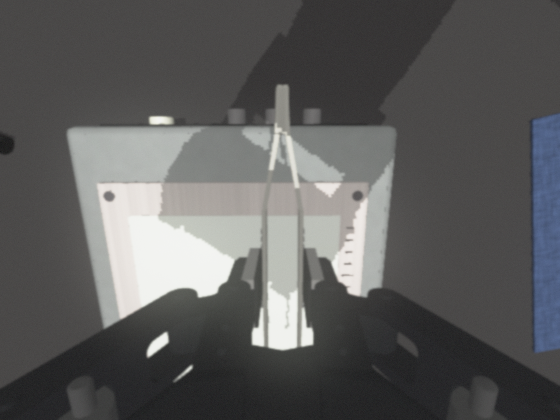

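The wrist view shows the tweezers over the scanner, but the lines are hidden under the gripper. I'll shift sideways and back to see them from close by.

```bash
python3 -m creep '[[[0,0,0,0.02,-0.0175,0,0.775],[0,0,0,0.04,-0.017,0,0.775],[0,0,0,0.03,0,0,0.775],[0,0,0,0,0,0,0.775],[0,0,0,0,0,0,0.775]]]'
python3 - <<'E'
from h import *
c=cam("wrist");s=observe();print(s["gripper_width"],s["gripper_force"],s["tool_pos"])
p,d=capture("wrist");cv2.imwrite("pics/w5.png",p);print(proj(c,[[.541,-.289,.07]]))
E
```

```text
time: 7.1
tool_pos: [0.3591, -0.2662, 0.3155]
orientation: [0.179, 3.134, 0.0]
contact_force: [0.3, 0.8, -1.1]
gripper_width: 0.0194
gripper_force: 7.1
0.019377076261670213 7.118311822414398 [ 0.35905179 -0.26623926  0.31549469]
[[279.50424858 410.38604416]]
```

View pics/w5.png

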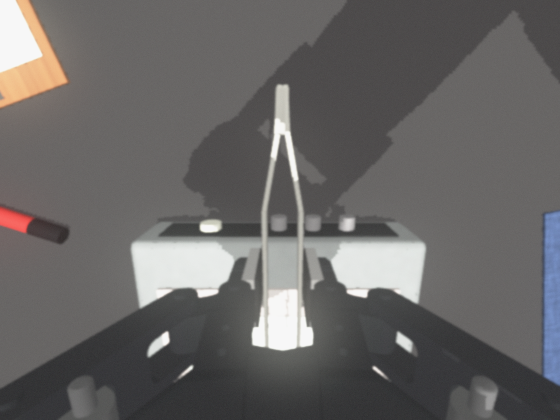

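I went the wrong way: image-down is forward, so the lines need the tool ahead. Moving forward 0.14 m.

```bash
python3 -m creep '[[[0,0,0,-0.025,0,0,0.775],[0,0,0,-0.045,0,0,0.775],[0,0,0,-0.045,0,0,0.775],[0,0,0,-0.025,0,0,0.775],[0,0,0,0,0,0,0.775],[0,0,0,0,0,0,0.775]]]'
python3 - <<'E'
from h import *
c=cam("wrist");s=observe();print(s["gripper_width"],s["gripper_force"],s["tool_pos"],s["orientation"])
p,d=capture("wrist");cv2.imwrite("pics/w6.png",p);print(proj(c,[[.541,-.289,.07]]))
E
```

```text
time: 7.9
tool_pos: [0.4974, -0.2824, 0.3153]
orientation: [0.179, 3.135, 0.001]
contact_force: [-0.2, 0.2, -1.0]
gripper_width: 0.0194
gripper_force: 7.1
0.01944461865424093 7.101383060216904 [ 0.49741941 -0.28238808  0.3153097 ] [1.79129187e-01 3.13529669e+00 1.07760485e-03]
[[279.19313441 274.46130278]]
```

View pics/w6.png

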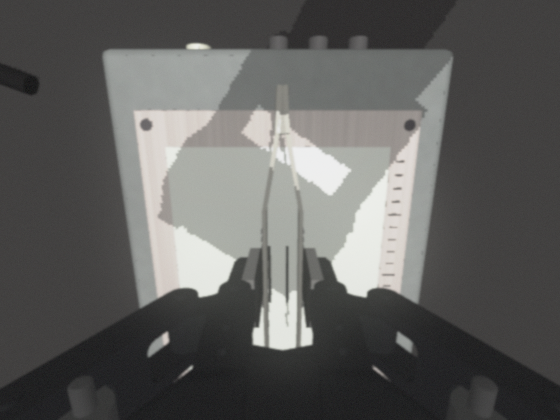

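The lines show at about columns 269 and 287, rows 247–300, between the blades. I'll measure the lines and the tips' offset in the tool frame.

Run:
```python
from h import *
c=cam("wrist");p=cv2.imread("pics/w6.png").astype(int);g=p.sum(2)//3
print(g[236:330:6,258:308])
```

```text
[[169 165 161 144 131 125 127 124 123 137 159 166 169 168 167 168 168 168
  168 170 168 167 168 166 169 170 169 169 168 168 169 168 170 169 168 167
  169 167 162 144 125 121 125 127 132 144 159 167 169 168]
 [168 166 161 148 138 130 127 123 122 136 156 166 167 169 168 167 167 169
  168 167 168 168 168 168 167 168 169 168 168 167 166 167 169 168 168 168
  167 165 154 134 122 122 127 130 129 142 159 167 169 169]
 [125 120 108 103 112 122 127 122 109  92  83  91 125 154 167 167 168 168
  168 167 167 167 167 167 167 167 160 143 109  94 123 155 165 167 168 167
  168 165 154 135 120 125 127 124 115 104 109 118 123 126]
 [ 95  78  69  78 100 119 126 124 113  96  81  88 120 151 164 167 166 168
  168 168 167 167 168 168 167 166 161 141 107  95 123 153 165 167 167 169
  168 164 154 136 123 123 126 123 108  83  69  77  93 101]
 [ 76  66  65  74  93 114 126 124 114  96  85  83 110 142 160 166 168 168
  166 167 167 167 167 167 169 166 160 140 108  94 125 156 164 168 168 167
  166 163 155 134 121 123 126 118 100  77  68  68  72  89]
 [ 66  61  63  72  90 111 124 123 116 104  91  87 111 142 160 167
[... 1512 characters left out ...]
221 227 227 227 227
  227 222 199 154 127 127 139 162 183 170 118  72  63  63]
 [ 65  93 147 194 207 183 148 128 122 137 178 216 227 227 227 227 227 227
  228 228 227 227 227 227 227 224 212 185 173 180 194 212 223 227 227 227
  227 220 193 146 122 126 141 174 203 200 158 103  69  61]
 [ 79 125 181 215 214 185 148 129 121 126 159 201 221 227 227 227 228 227
  227 227 227 227 228 227 227 227 222 211 191 201 221 226 227 227 228 226
  226 220 192 145 123 128 145 185 218 219 195 142  89  68]
 [124 177 216 224 220 196 154 127 119 119 148 192 219 226 227 226 227 226
  227 226 226 227 226 226 227 226 226 223 215 207 212 222 226 226 226 226
  224 212 176 134 124 127 146 185 216 225 219 192 138  97]]
```

Run:
```python
import cv2
p=cv2.imread("pics/w6.png")[230:360,240:330];cv2.imwrite("pics/w6c.png",cv2.resize(p,None,fx=4.4,fy=4.4,interpolation=cv2.INTER_NEAREST))
```

```text
(no output)
```

View pics/w6c.png

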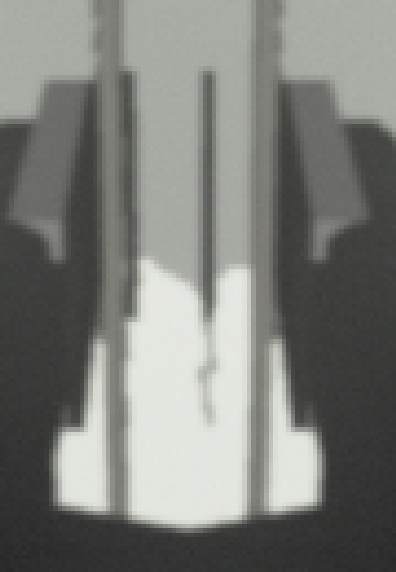

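Through the gap I see the right line at column 287, rows 246–302, and the left one at about 269, partly behind a blade. The tips are hidden by the gripper body, so I'll get the squeeze from blade separations, comparing w2 (rest) with w3 (squeezed).

Run:
```python
from h import *
i=camera_info("wrist");K=np.array(i["K"]);M=np.array(i["mount"]);ct=(K,M[:3,:3],M[:3,3])
def prof(f,z,c0,c1):
    p=cv2.imread(f).astype(int);m=(p[...,0]-p[...,2]<35)&(p[...,2]>85);out=[]
    for v in range(175,340,3):
        xs=np.where(m[v,c0:c1])[0]+c0
        if len(xs)<3: continue
        k=np.argmax(np.diff(xs))
        if xs[k+1]-xs[k]<8: continue
        L=xs[:k+1].mean();R=xs[k+1:].mean()
        a,b=ray(ct,[[L,v],[R,v]],z);out.append([-a[0],b[1]-a[1],(a[1]+b[1])/2,xs[k]-xs[0]+1,xs[-1]-xs[k+1]+1])
    return np.array(out)
A=prof("pics/w2.png",.177,250,315)
for f in("pics/w3.png",):
    B=prof(f,.163,256,308)
    print(A[::4].round(4));print(B[::4].round(4))
    ok=(B[:,3]<9)&(B[:,4]<9)&(B[:,0]>A[0,0]);B=B[ok];d=np.interp(B[:,0],A[:,0],A[:,1])-B[:,1]
    k=np.polyfit(B[:,0],d,1);print("theta",k,"gap drop at tip",np.polyval(k,.094))
    kc=np.polyfit(B[:,0],B[:,2],1);print("centre slope/offset tool y",kc,"at tip",np.polyval(kc,.094))
# rest-pair rear and held rear
for f,z in(("pics/w2.png",.177),("pics/w3.png",.163)):
    p=cv2.imread(f).astype(int);m=(p[...,0]-p[...,2]<35)&(p[...,2]>85);r=np.where(m[70:120,279:287].sum(1)>3)[0][0]+70;print(f,r,ray(ct,[[283,r]],z))
# lines
c=cam("wrist");s=observe();print(s["tool_pos"])
P=ray(c,[[287,246],[286.6,302],[268.7,246],[268.7,302],[286.8,274]],.07);print(P.round(4));w=P[1]-P[0];print("line yaw",np.arctan2(w[1],w[0]))
```

```text
[[-4.58e-02  1.60e-02  4.00e-04  6.00e+00  7.00e+00]
 [-3.98e-02  1.89e-02  3.00e-04  6.00e+00  6.00e+00]
 [-3.37e-02  2.14e-02  2.00e-04  7.00e+00  6.00e+00]
 [-2.74e-02  2.22e-02  2.00e-04  6.00e+00  7.00e+00]
 [-2.10e-02  2.32e-02  3.00e-04  7.00e+00  7.00e+00]
 [-1.44e-02  2.43e-02  1.00e-04  7.00e+00  6.00e+00]
 [-7.70e-03  2.48e-02  3.00e-04  7.00e+00  7.00e+00]
 [-8.00e-04  2.51e-02  3.00e-04  7.00e+00  7.00e+00]
 [ 6.20e-03  2.59e-02  3.00e-04  6.00e+00  6.00e+00]
 [ 1.34e-02  2.68e-02  2.00e-04  7.00e+00  7.00e+00]
 [ 2.08e-02  2.74e-02  1.00e-04  6.00e+00  5.00e+00]
 [ 2.84e-02  2.80e-02  2.00e-04  4.00e+00  6.00e+00]
 [ 3.62e-02  2.84e-02  2.00e-04  6.00e+00  6.00e+00]
 [ 4.41e-02  2.90e-02  1.00e-04  5.00e+00  6.00e+00]]
[[-4.78e-02  1.09e-02  7.00e-04  7.00e+00  6.00e+00]
 [-4.24e-02  1.31e-02  6.00e-04  6.00e+00  6.00e+00]
 [-3.69e-02  1.53e-02  7.00e-04  6.00e+00  7.00e+00]
 [-3.12e-02  1.68e-02  7.00e-04  7.00e+00  8.00e+00]
 [-2.54e-02  1.68e-02  6.00e-04  7.00e+00  7.00e+00]
 [-1.95e-02  1.74e-02  6.00e-04  6.00e+00  6.00e+00]
 [-1.34e-02  1.76e-02  5.00e-04  6.00e+00  6.00e+00]
 [-7.20e-03  1.93e-02  5.00e-04  1.20e+01  1.00e+01]
 [-8.00e-04  1.83e-02  4.00e-04  1.20e+01  6.00e+00]
 [ 5.70e-03  1.78e-02  5.00e-04  7.00e+00  7.00e+00]
 [ 1.24e-02  1.80e-02  5.00e-04  7.00e+00  7.00e+00]
 [ 1.92e-02  1.85e-02  6.00e-04  7.00e+00  8.00e+00]
 [ 2.62e-02  1.74e-02  5.00e-04  5.00e+00  5.00e+00]]
theta [0.0776025  0.00774559] gap drop at tip 0.015040222259759449
centre slope/offset tool y [-0.00057813  0.00056843] at tip 0.0005140880269362006
pics/w2.png 85 [[0.0868931  0.00105326 0.177     ]]
pics/w3.png 84 [[0.08536543 0.00101629 0.163     ]]
[ 0.49718366 -0.28255085  0.31553178]
[[ 0.5174 -0.2804  0.07  ]
 [ 0.5664 -0.2861  0.07  ]
 [ 0.5158 -0.2945  0.07  ]
 [ 0.5647 -0.3007  0.07  ]
 [ 0.5412 -0.2832  0.07  ]]
line yaw -0.11759236455481172
```

Run:
```python
from h import *
plan([.4475,-.2801,.262],-.1165)
```

```text
turn [0.0006 0.0014 0.0018] shift [ 0.0496 -0.0033  0.0535] toolx now [-0.993  0.114 -0.001] tool x goal [-0.993  0.116  0.   ]
```

```bash
python3 -m creep '[[[0,0.001,0.002,0.025,-0.002,0,0.78],[0,0,0,0.025,-0.001,0,0.785],[0,0,0,0,0,0.025,0.79],[0,0,0,0,0,0.018,0.79],[0,0,0,0,0,0.01,0.79],[0,0,0,0,0,0,0.79],[0,0,0,0,0,0,0.79]]]'
python3 - <<'E'
from h import *
s=observe();print(s["gripper_width"],s["gripper_force"]);plan([.4475,-.2801,.262],-.1165)
o=[]
for n in("scene","top"):
    p,d=capture(n);cv2.imwrite(f"pics/{n}7.png",p);c=cam(n)
    u=proj(c,[[.541,-.290,.08]])[0].astype(int);print(n,u)
    q=p[u[1]-30:u[1]+30,u[0]-35:u[0]+35];o.append(cv2.resize(q,(400,343),interpolation=cv2.INTER_CUBIC))
cv2.imwrite("pics/c7.png",np.hstack(o));p,d=capture("wrist");cv2.imwrite("pics/w7.png",p)
E
```

```text
time: 8.82
tool_pos: [0.4476, -0.2801, 0.2633]
orientation: [0.183, 3.134, -0.001]
contact_force: [0.2, -0.5, -1.3]
gripper_width: 0.0182
gripper_force: 8.5
0.018217662707255913 8.538756966590881
turn [-0.0005  0.002  -0.0003] shift [0.0001 0.     0.0013] toolx now [-0.993  0.117 -0.002] tool x goal [-0.993  0.116  0.   ]
scene [146 300]
top [403 193]
```

View pics/c7.png

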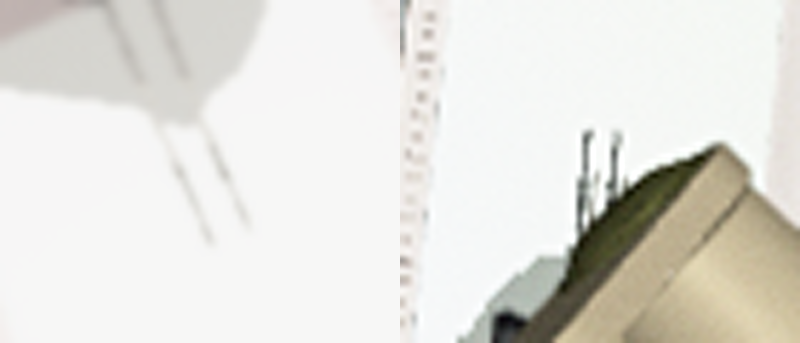

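The scene crop shows the blades running into the lines, and the top crop shows the tips over the lines (just above the wrist). I'll compare these with projected predictions.

Run:
```python
from h import *
L=np.array([.5408,-.2905,0]);y=-.1165;ux=np.array([np.cos(y),np.sin(y),0]);uy=np.array([-ux[1],ux[0],0]);ez=np.array([0,0,1.])
s=observe();T=np.array(s["tool_pos"]);tipc=T+ux*.094+uy*.0005-ez*.169;print("tip pred",tipc)
for n in("scene","top"):
    c=cam(n);u0=proj(c,[[.541,-.290,.08]])[0].astype(int)
    f=lambda X:(((proj(c,X)-u0+[35,30])*[400/70,343/60]).round(0).tolist())
    for g in(1,-1):print(n,g,"line ends",f([L+ux*a+uy*.007*g+ez*.07 for a in(-.025,.025)]),"tip & -40mm",f([tipc+uy*.007*g,tipc-ux*.04+uy*.008*g]))
    p=cv2.imread(f"pics/{n}7.png").astype(int);b=cv2.imread(f"pics/{n}.png").astype(int)
    q=(p[u0[1]-20:u0[1]+16,u0[0]-20:u0[0]+14].sum(2)//3)
    if n=="scene":
        print(q[10:34]);print("before");print((b[u0[1]-20:u0[1]+16,u0[0]-20:u0[0]+14].sum(2)//3)[10:34])
# blade separation in w7 vs rest
i=camera_info("wrist");K=np.array(i["K"]);M=np.array(i["mount"]);ct=(K,M[:3,:3],M[:3,3])
p=cv2.imread("pics/w7.png").astype(int).sum(2)//3;print(p[140:340:14,258:308:1])
```

```text
tip pred [ 0.54107735 -0.2904817   0.09414849]
scene 1 line ends [[205.0, 129.0], [249.0, 234.0]] tip & -40mm [[214.0, 148.0], [181.0, 64.0]]
scene -1 line ends [[169.0, 145.0], [212.0, 250.0]] tip & -40mm [[176.0, 164.0], [140.0, 82.0]]
[[246 246 246 246 246 246 246 246 245 244 239 228 218 216 216 216 214 213
  214 219 232 243 246 246 246 246 246 246 246 246 246 246 246 246]
 [246 246 246 246 246 246 246 246 246 245 243 235 224 223 227 226 221 219
  221 224 229 241 245 246 246 246 246 246 246 246 246 246 246 246]
 [246 246 246 246 246 246 246 246 246 246 245 241 231 232 239 240 236 234
  236 236 231 235 243 245 246 246 246 246 246 246 246 246 246 246]
 [246 246 246 246 246 246 246 246 246 246 246 244 237 234 240 244 244 244
  244 243 236 230 238 245 246 246 246 246 246 246 246 246 246 246]
 [246 246 246 246 246 246 246 246 246 246 246 245 243 236 237 243 245 246
  246 245 241 229 232 243 246 246 246 246 246 246 246 246 246 246]
 [246 246 246 246 246 246 246 246 246 246 246 246 245 241 234 240 245 246
  246 245 243 227 219 237 245 246 246 246 246 246 246 246 246 246]
 [246 246 246 24
[... 8509 characters left out ...]
191 193 190 191 190
  183 163 138 135 141 138 118  87  67  61  62  64  66  67]
 [ 68  66  66  80 116 145 156 149 146 140 138 148 171 185 190 191 190 190
  191 191 192 191 191 191 192 191 190 192 191 192 191 191 192 189 190 186
  176 154 136 139 145 149 155 147 118  85  66  65  64  66]
 [ 69  79 125 188 225 231 217 181 152 144 136 139 161 182 191 192 192 191
  191 191 190 191 191 192 192 192 191 192 192 191 191 190 190 190 190 184
  167 142 132 138 147 158 171 185 182 154 108  75  69  73]
 [241 241 241 241 241 241 238 221 177 145 139 155 203 232 235 231 231 226
  214 199 192 192 191 191 191 191 190 191 190 189 190 190 190 191 189 181
  162 139 133 142 163 206 232 240 241 241 241 241 241 241]]
```

Run:
```python
from h import *
c=cam("scene");u0=proj(c,[[.541,-.290,.08]])[0].astype(int)
def tr(f,rows,x0l,x0r,sl):
    g=255-cv2.imread(f).astype(float).mean(2);out=[]
    for v in rows:
        r=[]
        for x0 in(x0l,x0r):
            x=x0+sl*(v-rows[0]);xs=np.arange(int(round(x))-2,int(round(x))+3);w=g[v,xs]-min(g[v,xs]);r.append((w*xs).sum()/w.sum())
        out.append([v,*r])
    return np.array(out)
b=u0-[20,20];R=lambda i:range(b[1]+10+i[0],b[1]+10+i[1])
H=lambda X:proj(c,X)
T=np.array(observe()["tool_pos"]);y=-.1165;ux=np.array([np.cos(y),np.sin(y),0]);uy=np.array([-ux[1],ux[0],0]);tip=T+ux*.094+uy*.0005-[0,0,.169]
for nm,f,i,l,r,z in(("blades","pics/scene7.png",(4,9),13.3,21.3,tip[2]),("lines before","pics/scene.png",(10,18),16.6,24.2,.07),("lines after","pics/scene7.png",(12,18),17.1,24.8,.07)):
    t=tr(f,R(i),b[0]+l,b[0]+r,.42);n=len(t)
    PL=ray(c,t[:,[1,0]],z);PR=ray(c,t[:,[2,0]],z);o=tip if nm=="blades" else np.array([.5408,-.2905,.07])
    print(nm,"v left mm",((PL-o)@uy*1e3).round(1),"v right",((PR-o)@uy*1e3).round(1),"u",((PL-o)@ux*1e3).round(0),((PR-o)@ux*1e3).round(0))
```

```text
blades v left mm [-7.9 -7.6 -7.5 -7.5 -7.5] v right [6.6 6.5 6.2 6.3 6.3] u [-13. -10.  -8.  -5.  -2.] [-5. -3. -0.  3.  5.]
lines before v left mm [-7.  -7.1 -6.8 -6.8 -6.7 -7.  -6.9 -6.8] v right [7.2 7.1 6.9 7.1 7.2 7.3 7.2 7.2] u [-12.  -9.  -7.  -4.  -1.   2.   4.   7.] [-4. -2.  1.  4.  7.  9. 12. 15.]
lines after v left mm [-7.2 -7.1 -7.  -7.  -7.  -6.9] v right [6.8 7.1 7.2 7.3 7.2 7.3] u [-7. -4. -1.  2.  4.  7.] [ 1.  4.  7.  9. 12. 15.]
```

Gap is about 14 mm and centring is within 0.7 mm. Final lowering.

```bash
python3 -m creep '[[[0,0.002,0,0,0.0005,0.004,0.79],[0,0,0,0,0,0.004,0.79],[0,0,0,0,0,0.003,0.79],[0,0,0,0,0,0,0.79],[0,0,0,0,0,0,0.79],[0,0,0,0,0,0,0.79],[0,0,0,0,0,0,0.79],[0,0,0,0,0,0,0.79]]]'
python3 - <<'E'
from h import *
s=observe();print(s["gripper_width"],s["gripper_force"],s["tool_pos"]);plan([.4475,-.2801,.251],-.1165)
p,d=capture("scene");o=[]
for n in("scene",):
    cv2.imwrite("pics/scene8.png",p);q=p[225:345,65:225];cv2.imwrite("pics/c8.png",cv2.resize(q,(800,600),interpolation=cv2.INTER_CUBIC))
i=camera_info("wrist");K=np.array(i["K"]);M=np.array(i["mount"]);ct=(K,M[:3,:3],M[:3,3])
p,d=capture("wrist");cv2.imwrite("pics/w8.png",p)
# level check from wrist depth: tool-z along blade tops
for v in range(90,345,15):
    for a,b in((258,283),(283,308)):
        r=d[v,a:b];r=r[(r>.05)]
        if len(r):
            k=np.argmin(np.where(d[v,a:b]>.05,d[v,a:b],9))+a;D=d[v,k];X=M[:3,:3]@(np.linalg.inv(K)@[k,v,1]*D)+M[:3,3];print(v,X.round(4),end=" ")
    print()
E
```

```text
time: 9.98
tool_pos: [0.4476, -0.2795, 0.2516]
orientation: [-0.183, -3.135, -0.001]
contact_force: [0.4, -0.2, -0.1]
gripper_width: 0.0181
gripper_force: 8.5
0.018095425454091086 8.528953939676285 [ 0.44764014 -0.27950273  0.25162914]
turn [ 0.0003 -0.001  -0.0002] shift [ 0.0001 -0.0006  0.0006] toolx now [-0.993  0.116  0.001] tool x goal [-0.993  0.116  0.   ]
90 [ 0.0832 -0.0006  0.1642] 90 [0.0833 0.0014 0.1647] 
105 [ 0.0773 -0.0015  0.1643] 105 [0.0774 0.0019 0.1649] 
120 [ 0.0713 -0.0007  0.1647] 120 [0.0713 0.0023 0.1639] 
135 [ 0.0651 -0.002   0.1638] 135 [0.0651 0.0023 0.164 ] 
150 [ 0.0586 -0.0029  0.1648] 150 [0.0587 0.0045 0.1642] 
165 [ 0.0522 -0.0034  0.1635] 165 [0.0521 0.005  0.1644] 
180 [ 0.0454 -0.0039  0.1643] 180 [0.0453 0.0056 0.1647] 
195 [ 0.0387 -0.0063  0.1634] 195 [0.0385 0.0074 0.1641] 
210 [ 0.0313 -0.0069  0.1643] 210 [0.0314 0.0084 0.1641] 
225 [ 0.0242 -0.007   0.1638] 225 [0.024  0.01   0.1642] 
240 [ 0.0168 -0.007   0.1634] 240 [0.0167 0.0086 0.1638] 
255 [ 0.0105 -0.0089  0.1602] 255 [0.0105 0.0123 0.1603] 
270 [ 0.0103 -0.0083  0.1451] 270 [0.0103 0.0107 0.1451] 
285 [ 0.0077 -0.009   0.1372] 285 [0.0076 0.0105 0.1374] 
300 [ 0.0013 -0.0091  0.1368] 300 [0.0012 0.0098 0.1368] 
315 [-0.0058 -0.0089  0.137 ] 315 [-0.0051  0.0103  0.136 ] 
330 [-0.0337 -0.0068  0.1642] 330 [-0.0331  0.0088  0.1633]
```

View pics/c8.png

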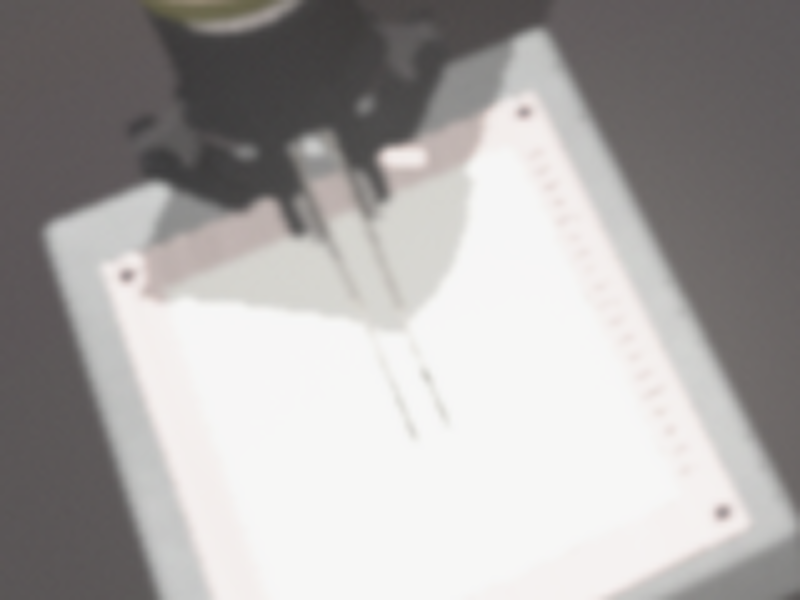

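The scene crop shows both tips lying over the lines at about (385,375) and (428,375). Depth along the blades is constant, so they are level, with the underside about 6 mm above the glass. Handing in.

```bash
python3 -c "
from rig import *
print(finish_job())"
```

```text
the job is handed in; nothing more can be done
None
```

The 180 mm tweezers are held level over the setting lines, one tip above each line, with the tip gap measured at about 14 mm and the tip centres about 12 mm above the glass; no contact with the glass was registered, and I handed the job in at about 10 s of the 48 s allowed.

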